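# Trip the pawl and push the bench hold-down onto the panel

## Task

Press the hold-down's red paddle down until its pawl flips free of the teeth and stays there, then push the raised orange-gripped arm down, past the teeth, until its rubber foot rests on the plywood panel, and move clear. Only press and push: do not lift the arm up towards its upper stop, and do not pick up or shift the panel, the plane, the glue bottle or the marking gauge.

Things in the scene. Friction and masses are not known exactly. Their poses are not given: they have to be found in the camera images.
- stand: blue steel base of the hold-down, bolted to the white bench top and immovable. Origin: on the bench surface (underside of the base plate), straight below the arm's pivot. Its x axis points (level) from the pivot the way the arm reaches, over the panel; -x points towards the pawl and red paddle; z up. Base plate 150 (x, from -110 to +40) by 80 (y) by 10 mm high; two 5 mm cheek plates at y = +-18 mm carry the pivots, up to 78 mm high at the pivot and 50 mm high at the pawl.
- pivot (a point): the arm's pivot: level axis along the stand's y, 65 mm above the bench, straight above the stand's origin. The frame is that of the stand.
- hold_arm (a joint): elevation of the arm in rad: 0 = arm level, rubber foot resting flat on the 9 mm panel; positive = raised. It starts raised at about 0.5 to 0.9 (stop at 1.2). The arm stays where it is left (stiff hinge: about 2 to 5 N at the grip pushes it down). While the pawl is engaged it can move down at most about 0.35 rad before a tooth of its steel quadrant stops it hard.
- grip_top (a point): point on the middle of the upper face of the orange grip, 180 mm along the arm from the pivot and 10 mm above the arm's centre line. The grip is 85 mm long (130 to 215 mm from the pivot), 30 mm wide and 20 mm thick. The frame turns with the arm: x along the arm outwards, z out of its upper face.
- pad_foot (a point): centre of the underside of the rubber foot (26 mm across) on the spindle below the arm, 120 mm along the arm from the pivot and 56 mm below its centre line.
- pawl (a joint): turn of the pawl in rad: 0 to 0.2 = nose in (or riding on) the teeth, as at the start; 0.5 = free stop, nose clear of the teeth. A spring snaps it over centre: towards the teeth below 0.26, to the free stop above 0.26, where it stays. Its pivot is level, along the stand's y, at x = -44 mm, 27 mm above the bench. Pressing the paddle down increases the value; about 3 to 6 N suffice.
- paddle_top (a point): point on the upper face of the red paddle (76 mm long in x, 36 wide, 6 thick) behind the pawl, 14 mm from its middle towards its free end. When engaged it lies at about stand x = -108 mm, 90 mm above the bench; when free, about 38 mm lower and 22 mm farther out (the paddle slides outwards under the finger as it sinks: follow it). The frame turns with the pawl.
- panel: loose plywood panel, 170 x 240 x 9 mm, 0.25 kg, lying flat on the bench under the raised arm; origin at the centre of its underside, x along its 170 mm side.
- plane: bystander: small steel block plane with wooden knob and handle, 150 x 48 x about 60 mm, origin at the centre of its sole.
- glue: bystander: yellow glue bottle with white cap, 54 mm across, 130 mm tall, origin at the centre of its underside.
- gauge: bystander: wooden marking gauge, 200 mm long beam with a dark 62 x 55 mm fence, about 66 mm high, origin on the bench below the middle of the beam.

How it is judged:
On the way, in this order (a step that is already met when the one before it is completed fails the run):
1. the pawl is pressed free and stays free while the arm is still raised (value of joint pawl above 0.42 rad and value of joint hold_arm above 0.1 rad), for 0.2 s.
2. the arm is pushed down until its foot rests on the panel (value of joint hold_arm below 0.03 rad and contact force between hold_arm and panel above 0.3 N), for 0.2 s.
At the end, for the whole second after the job is handed in: The arm is level (below 0.03 rad) with its foot bearing on the panel, the pawl is free (above 0.42 rad), and the panel lies within 20 mm of where it was (all of step 2 and value of joint pawl above 0.42 rad and distance of panel from where it was at the start of the episode below 0.02 m and linear speed of panel below 0.01 m/s); the robot touches nothing.
It fails at once if the arm is lifted (above 1.05 rad) (value of joint hold_arm above 1.05 rad).
It fails at once if the panel is lifted or shifted more than 30 mm (height (world z) of panel above 0.012 m or distance of panel from where it was at the start of the episode above 0.03 m).
It fails at once if a bystander (plane, glue bottle, gauge) is moved more than 30 mm or lifted (distance of any of plane, glue, gauge from where it was at the start of the episode above 0.03 m or height (world z) of any of plane, glue, gauge above 0.015 m).
It also fails if it takes over 42 s, if anything falls off the work surface, if the arm or the gripper's body presses on something with over 40 N, if the wrist force passes 120 N, or if a joint passes its speed limit or range.

## Robot

A 6-joint arm with a two-finger parallel gripper is mounted at the origin on the work surface. World frame = base frame: x ahead of the robot, y to its left, z up, the work surface at z = 0. Lengths are in m, angles in rad, forces in N, time in s.
With the tool pointing down it reaches from about 0.375 to 0.975 m from the base axis. Payload 3.8 kg.
Tool frame: the origin (TCP) lies at the very end of the fingers, on their centre line; the grasp point (between the pads) lies 19 mm behind it; z points along the fingers, y is the direction in which the jaws open and shut (so a half turn about z gives the same grasp; the last joint's range is limited). The gripper opens to 85 mm and grips with 20 to 120 N. Pads are 22 mm wide; open, the fingers measure 114 mm over their backs; the gripper's body (76 mm by 85 mm) begins 54 mm behind the grasp point. The pads swing forward as they close: fully open they stand 13 mm farther back than shut.
Start: joints at [-0.037, 0.264, 1.604, -0, 1.274, -0.037], TCP at [0.675, -0, 0.231] pointing down, gripper open.
Joint ranges: [-2.63, 2.63], [-0.94, 2.18], [0.31, 2.57], [-1.31, 4.45], [0, 2.66], [-2.55, 2.55]. Speed limits (rad/s): [2.57, 2.57, 3.14, 3.14, 3.14, 3.14].

## Interface

Orientations are given as a rotation vector (axis times angle).
In Python, from workcell import status, read_camera, camera_info, order gives the robot as it stands.
- The arm moves only by the tool move_arm, never from a script. Its argument "deltas" is a list of rows, each a list of 3 entries, a list of its own where there are three numbers: the turn, a rotation vector about the world's x, y, z as a fraction of full scale, then the shift along the world's x, y, z as a fraction of full scale, then the closure, from -1 (fully open) to 1 (shut), so that 0 is half open. A call has 1 to 20 rows; each row is the pose to reach, as a shift and turn from the pose commanded when the call began; what a row does not reach only later rows make up. Full scale, the value 1, is 0.1 m for a shift and pi/2 rad for a turn. A row lasts 1/8 s, in which the tool goes at most 62.5 mm and 10.7 degrees, less where a joint would pass 70% of its speed; a pose out of reach is approached as far as the arm can. A call with a number of a shift or a turn outside -1 to 1 is refused whole. A call with a gripper value outside its range is refused whole. The fingers move at their own pace and stop on an object; "grip_force" is the grip in N (left out, the last holds). Time passes only in rows, so rows that repeat a pose let the fingers close. It gives the time, the measured TCP pose, the force and the opening at its end, in the units of the state.
- status.read_state(): the state, without advancing time (a new reading comes with each control period).
- read_camera(name): name is "scene" or "side" or "wrist"; returns (picture, depth): 480x640x3 uint8, red, green, blue; 480x640 float32, m along the optical axis (not along the pixel's ray), 0 where there is no reading.
- camera_info(name): a dict with "K" (3x3 intrinsics, pixels), "D" ([k1, k2, p1, p2, k3] as OpenCV has them; the pictures are not rectified), "R" (3x3) and "t" (3): a world point X has camera coordinates R X + t. Camera axes: x right, y down, z forward; pixel columns grow to the right and rows downward; lengths in m; the calibration is good to about 2 mm. A picture is of the moment at which its call begins: read the wrist's pose just before it. camera_info takes no time and is no camera call; for the wrist camera it gives the pose at the moment of the call.
- order.finish_job(): hands the job in, once; it reports no verdict.
The state is a dict: "time": time; "q": joint angles; "joint_vel": joint speeds; "joint_torque": joint torques, N m; "tool_pos": TCP position; "tcp_rot": TCP orientation; "wrist_force": force on the tool from outside, world axes, zero at the start; "torque": the same for the moment, N m; "width": opening from 0.0 (shut) to 1.0 (fully open).
Only numpy, scipy, OpenCV 4.12 (cv2) and the standard library are available. Lean on these libraries where they do the work, as an engineer would, in place of code of your own. Each camera call takes 0.05 s, during which the arm holds its last target. There are 200 camera calls.

## Working session

There is one attempt and no reset: what is moved stays moved. The work goes in short steps, Python scripts to look and compute and a tool call to move; the robot and the scene stay as the last step left them, time stands still between calls to the robot, and variables do not carry over. Pictures are saved under pics/ and viewed, about 8 in all and at most 12, crops included, and the job is handed in when it is done.

Besides the shell and the picture viewer there is one more tool, called as name(argument=value, ...), one argument or row to a line, values as JSON. move_arm: Moves the arm, as the interface text tells. Its arguments: {"type":"object","properties":{"deltas":{"type":"array","items":{"type":"array"}},"grip_force":{"type":"number"}},"required":["deltas"]}

```bash
mkdir -p pics
cat > h.py <<'E'
import numpy as np, cv2
from workcell import status, read_camera, camera_info, order
def grab(n):
    ci=camera_info(n); im,d=read_camera(n); return im,d,ci
def cloud(d,ci):
    K=np.array(ci['K'],float);D=np.array(ci['D'],float)
    v,u=np.mgrid[0:480,0:640]
    p=cv2.undistortPoints(np.stack([u,v],-1).reshape(-1,1,2).astype(float),K,D).reshape(480,640,2)
    c=np.dstack([p*d[...,None],d])
    X=(c-np.array(ci['t']))@np.array(ci['R'])
    X[d<=0]=np.nan
    return X
E
python3 - <<'E'
from h import *
print(status.read_state())
for n in ('scene','side'):
    im,d,ci=grab(n); cv2.imwrite(f'pics/{n}0.png',im[...,::-1]); np.savez(n+'0',im=im,X=cloud(d,ci))
    print(n,-np.array(ci['R']).T@ci['t'])
E
```

```text
{'time': 0.0, 'q': array([-3.68734480e-02,  2.64763941e-01,  1.60540278e+00,  1.72793812e-05,
        1.27367418e+00, -3.69296601e-02]), 'joint_vel': array([ 0.00056673,  0.00062563, -0.00079683,  0.00074922, -0.0004715 ,
        0.00064158]), 'joint_torque': array([ 6.10465631e-04, -5.15121067e+01, -3.67308676e+01, -4.07824507e-05,
        1.31324201e-02,  1.46811578e-05]), 'tool_pos': array([6.74263193e-01, 4.90029668e-05, 2.29939201e-01]), 'tcp_rot': array([-2.22021128, -2.22032482,  0.00238308]), 'wrist_force': array([-0.17658609,  0.01670321,  0.07657311]), 'torque': array([-0.07909942,  0.02793873, -0.04376545]), 'width': 0.999149580928963}
scene [ 1.14502655 -0.22369532  1.09546132]
side [-0.08978345 -0.78623276  0.72635237]
```

View pics/scene0.png

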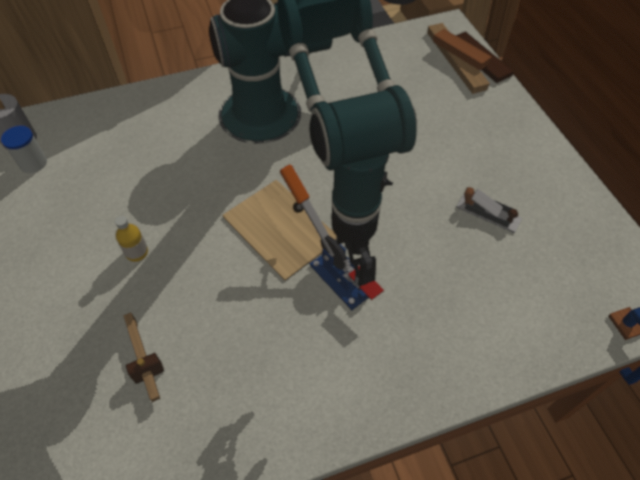

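View pics/side0.png

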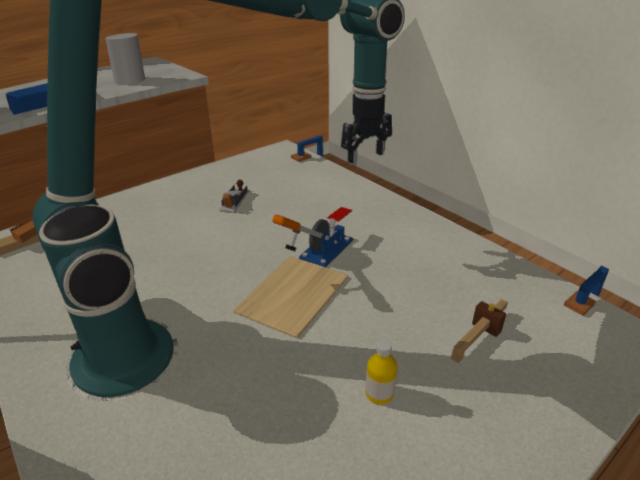

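The scene view shows the panel at (275,230), the orange grip at (295,184), the blue base at (340,280) and the red paddle at (372,290), partly hidden. The side view shows the grip at (286,222), the paddle at (340,214), the base at (326,250) and the panel at (292,295). The arm points towards the robot base, and the bystanders are well clear.

```bash
cat >> h.py <<'E'
def masks(im):
    H=cv2.cvtColor(im,cv2.COLOR_RGB2HSV).astype(int);h,s,v=H[...,0],H[...,1],H[...,2]
    return dict(red=((h<5)|(h>174))&(s>170)&(v>90),orange=(h>=6)&(h<13)&(s>200)&(v>120),blue=(h>105)&(h<120)&(s>150)&(v>50))
E
python3 - <<'E'
from h import *
for n,box in (('scene',(280,160,390,320)),('side',(265,195,365,275))):
    z=np.load(n+'0.npz');im,X=z['im'],z['X']
    for k,m in masks(im).items():
        b=np.zeros_like(m);b[box[1]:box[3],box[0]:box[2]]=1
        P=X[m&b];uv=np.argwhere(m&b)[:,::-1]; P=P[~np.isnan(P[:,0])]
        med=np.median(P,0);P=P[np.linalg.norm(P-med,axis=1)<.12]
        c=P.mean(0);U,S,V=np.linalg.svd(P-c,full_matrices=False)
        print(n,k,len(P),uv.mean(0).round(1),'mean',c.round(4),'ax',V[0].round(3),V[1].round(3),'ext',np.ptp((P-c)@V.T,axis=0).round(3),'min',P.min(0).round(3),'max',P.max(0).round(3))
E
```

```text
scene red 210 [369.2 287.3] mean [0.6523 0.0576 0.0771] ax [ 0.847  0.528 -0.06 ] [ 0.53  -0.848  0.015] ext [0.072 0.032 0.011] min [0.607 0.03  0.07 ] max [0.675 0.078 0.084]
scene orange 22 [294.1 179.3] mean [ 0.412  -0.0236  0.1849] ax [ 0.73   0.302 -0.613] [-0.631  0.642 -0.435] ext [0.057 0.012 0.006] min [ 0.394 -0.036  0.167] max [ 0.436 -0.015  0.203]
  return _methods._mean(a, axis=axis, dtype=dtype,
  ret = um.true_divide(
<stdin>:8: RuntimeWarning: Mean of empty slice.
<stdin>:9: RuntimeWarning: Mean of empty slice.
Traceback (most recent call last):
IndexError: index 0 is out of bounds for axis 0 with size 0
```

Run:
```python
from h import *
for n,pts in (('scene',[(293,180),(298,192),(320,262),(350,298),(372,290)]),('side',[(286,222),(340,214),(312,256),(340,248)])):
    z=np.load(n+'0.npz');im,X=z['im'],z['X'];H=cv2.cvtColor(im,cv2.COLOR_RGB2HSV)
    for u,v in pts: print(n,u,v,H[v,u],X[v,u].round(3))
    a,b,c,d=(270,150,400,320) if n=='scene' else (260,195,365,275)
    cv2.imwrite(f'pics/{n}c.png',cv2.resize(im[b:d,a:c,::-1],None,fx=4.5 if n=='side' else 3.5,fy=4.5 if n=='side' else 3.5,interpolation=cv2.INTER_CUBIC))
```

```text
scene 293 180 [ 11 201 122] [ 0.414 -0.027  0.188]
scene 298 192 [ 11 198 120] [ 0.436 -0.024  0.173]
scene 320 262 [110 126  81] [ 0.523 -0.005  0.011]
scene 350 298 [111  21  86] [0.633 0.025 0.015]
scene 372 290 [  1 191 116] [0.659 0.061 0.075]
side 286 222 [ 14 250 101] [ 0.398 -0.049  0.19 ]
side 340 214 [  1 241 127] [0.633 0.044 0.08 ]
side 312 256 [106 185  91] [0.517 0.019 0.009]
side 340 248 [106 193  58] [0.598 0.002 0.008]
```

View pics/sidec.png

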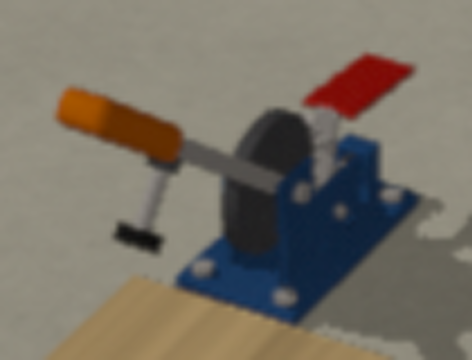

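The side crop clearly shows the raised arm with its foot (crop (138,238)), the quadrant, the blue base and the red paddle (crop (360,85)), tilted slightly.

```bash
sed -i 's/orange=.*$/orange=(h>=6)\&(h<19)\&(s>185)\&(v>50),blue=(h>102)\&(h<116)\&(s>110)\&(v>35))/' h.py
cat > m.py <<'E'
from h import *
import sys
tag=sys.argv[1]
for n,box in (('scene',(280,160,390,320)),('side',(265,195,365,275))):
    z=np.load(n+tag+'.npz');im,X=z['im'],z['X']
    for k,m in masks(im).items():
        b=np.zeros(m.shape,bool);b[box[1]:box[3],box[0]:box[2]]=1
        m=m&b
        nl,L,st,_=cv2.connectedComponentsWithStats(m.astype(np.uint8))
        if nl<2: print(n,k,'none');continue
        m=L==1+st[1:,4].argmax()
        P=X[m]; P=P[~np.isnan(P[:,0])]
        if k=='blue':
            P=P[(P[:,2]<.016)&(P[:,2]>.004)]
            r=cv2.minAreaRect((P[:,:2]*1000).astype(np.float32)); print(n,'base rect',r);continue
        med=np.median(P,0);P=P[np.linalg.norm(P-med,axis=1)<.06]
        c=P.mean(0);V=np.linalg.svd(P-c,full_matrices=False)[2]
        r=cv2.minAreaRect((P[:,:2]*1000).astype(np.float32))
        print(n,k,len(P),'mean',c.round(4),'ax',V[0].round(3),'ext',np.ptp((P-c)@V.T,axis=0).round(3),'rect',np.round(r[0],1),np.round(r[1],1),round(r[2],1))
E
python3 m.py 0
```

```text
scene red 187 mean [0.6571 0.0604 0.0767] ax [ 0.407  0.912 -0.053] ext [0.041 0.036 0.011] rect [656.5  60.4] [30.9 31.9] 15.2
scene orange 371 mean [ 0.4182 -0.0259  0.1804] ax [ 0.739  0.252 -0.624] ext [0.077 0.025 0.012] rect [418.2 -25.7] [63.1 24.3] 17.3
scene base rect ((578.5285034179688, 16.01690673828125), (145.09188842773438, 43.08000564575195), 19.23331642150879)
side red 153 mean [0.6357 0.0497 0.078 ] ax [-0.932 -0.355  0.076] ext [0.078 0.037 0.008] rect [637.6  49.7] [75.9 37.2] 17.2
side orange 208 mean [ 0.4036 -0.0411  0.1836] ax [ 0.776  0.079 -0.626] ext [0.08  0.025 0.017] rect [409.6 -39.2] [68.7 25.2] 0.7
side base rect ((571.04638671875, 25.11130142211914), (150.95303344726562, 77.97010803222656), 18.990400314331055)
```

move_arm(
  deltas=[
    [[0, 0, -0.2], [-0.06, 0.15, 0], 1],
    [[0, 0, -0.4], [-0.15, 0.35, 0], 1],
    [[0, 0, -0.6], [-0.23, 0.52, -0.2], 1],
    [[0, 0, -0.794], [-0.23, 0.52, -0.5], 1],
    [[0, 0, -0.794], [-0.23, 0.52, -0.9], 1],
    [[0, 0, -0.794], [-0.23, 0.52, -1], 1],
    [[0, 0, -0.794], [-0.23, 0.52, -1], 1],
    [[0, 0, -0.794], [-0.23, 0.52, -1], 1],
  ],
)

```text
time: 1.1
tool_pos: [0.6514, 0.052, 0.1304]
tcp_rot: [-3.1, -0.508, 0.002]
wrist_force: [0.2, -0.3, 0.3]
width: 0.001
```

Run:
```python
from h import *
im,d,ci=grab('side');np.savez('side1',im=im,X=cloud(d,ci))
cv2.imwrite('pics/s1.png',cv2.resize(im[150:290,250:400,::-1],None,fx=4,fy=4,interpolation=cv2.INTER_CUBIC))
```

```text
(no output)
```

View pics/s1.png

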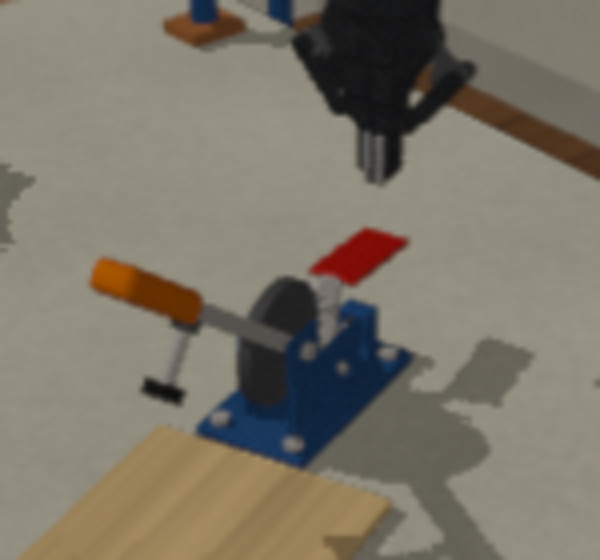

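The picture shows the fingertips at crop (378,182), straight above the paddle at (360,255). Now I press and follow the paddle outwards.

move_arm(
  deltas=[
    [[0, 0, 0], [0, 0, -0.3], 1],
    [[0, 0, 0], [0, 0, -0.42], 1],
    [[0, 0, 0], [0.01, 0, -0.47], 1],
    [[0, 0, 0], [0.03, 0.01, -0.51], 1],
    [[0, 0, 0], [0.05, 0.015, -0.55], 1],
    [[0, 0, 0], [0.07, 0.02, -0.59], 1],
    [[0, 0, 0], [0.09, 0.03, -0.63], 1],
    [[0, 0, 0], [0.11, 0.035, -0.67], 1],
    [[0, 0, 0], [0.13, 0.04, -0.71], 1],
    [[0, 0, 0], [0.15, 0.05, -0.75], 1],
    [[0, 0, 0], [0.16, 0.05, -0.77], 1],
    [[0, 0, 0], [0.16, 0.05, -0.77], 1],
  ],
)

```text
time: 2.65
tool_pos: [0.6681, 0.057, 0.0543]
tcp_rot: [-3.101, -0.506, -0.0]
wrist_force: [-0.4, 0.8, 0.5]
width: -0.002
```

Run:
```python
from h import *
im,d,ci=grab('side');np.savez('side2',im=im,X=cloud(d,ci))
cv2.imwrite('pics/s2.png',cv2.resize(im[150:290,250:400,::-1],None,fx=4,fy=4,interpolation=cv2.INTER_CUBIC))
```

```text
(no output)
```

View pics/s2.png

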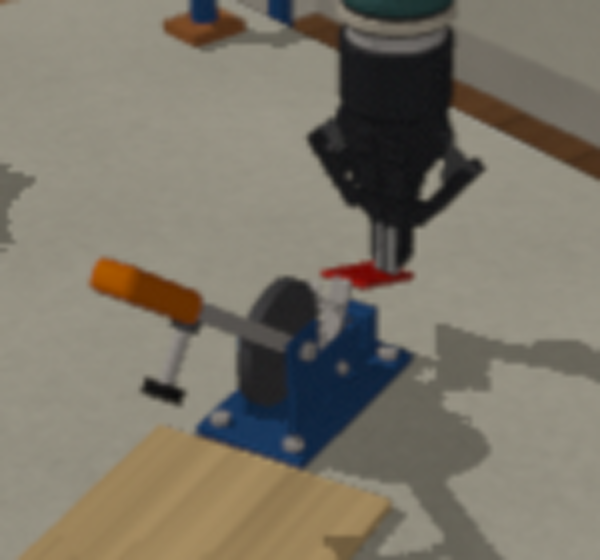

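The paddle is now tilted well down under the fingertips (crop (370,275)), and almost no force is left, so the pawl has snapped over. I lift off and check.

move_arm(
  deltas=[
    [[0, 0, 0], [0, 0, 0.3], 1],
    [[0, 0, 0], [0, 0, 0.7], 1],
    [[0, 0, 0], [0, 0, 1], 1],
    [[0, 0, 0], [0, 0, 1], 1],
  ],
)

```text
time: 3.2
tool_pos: [0.6706, 0.0571, 0.1584]
tcp_rot: [3.1, 0.506, 0.011]
wrist_force: [0.8, 0.1, 0.1]
width: 0.0
```

move_arm(
  deltas=[
    [[0, 0, 0], [0, 0, 0.4], 1],
    [[0, 0, 0], [0, 0, 0.8], 1],
    [[0, 0, 0], [0, 0, 0.9], 1],
    [[0, 0, 0], [0, 0, 0.9], 1],
  ],
)

```text
time: 3.7
tool_pos: [0.6678, 0.057, 0.2436]
tcp_rot: [-3.101, -0.506, 0.0]
wrist_force: [0.5, -0.8, -0.2]
width: -0.004
```

```bash
python3 - <<'E'
from h import *
for n in ('scene','side'):
    im,d,ci=grab(n);np.savez(n+'3',im=im,X=cloud(d,ci))
cv2.imwrite('pics/s3.png',cv2.resize(im[150:290,250:400,::-1],None,fx=4,fy=4,interpolation=cv2.INTER_CUBIC))
E
python3 m.py 3
```

```text
scene red 434 mean [0.6493 0.0582 0.0577] ax [ 0.869  0.326 -0.373] ext [0.07  0.032 0.013] rect [649.6  58.4] [64.2 32. ] 17.7
scene orange 344 mean [ 0.4177 -0.026   0.1811] ax [ 0.734  0.263 -0.627] ext [0.076 0.024 0.013] rect [417.6 -25.6] [62.1 23.3] 21.2
scene base rect ((580.27978515625, 13.932624816894531), (144.70062255859375, 37.92403793334961), 19.006189346313477)
side red 65 mean [0.645  0.0504 0.0599] ax [-0.877 -0.314  0.365] ext [0.072 0.034 0.004] rect [647.3  51.1] [66.4 31. ] 14.9
side orange 205 mean [ 0.4033 -0.041   0.1838] ax [ 0.777  0.076 -0.624] ext [0.08  0.029 0.017] rect [410.  -40.7] [26.6 68.3] 85.8
side base rect ((569.8915405273438, 26.82665252685547), (147.6940460205078, 81.2640151977539), 19.632780075073242)
```

View pics/s3.png

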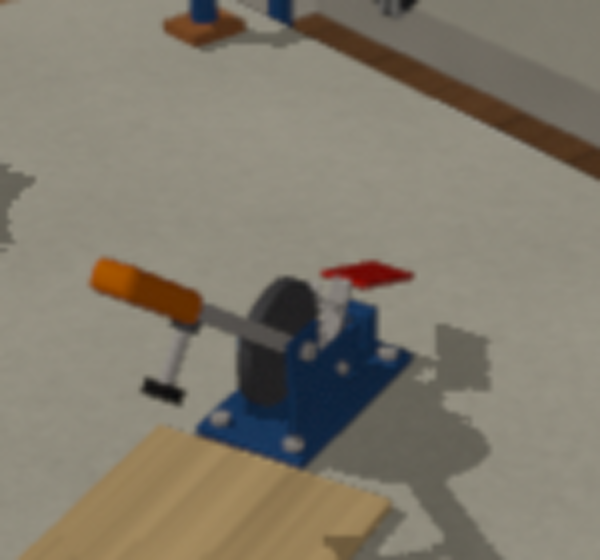

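The paddle stays down after lifting off: its slope went from 0.07 to 0.37, and its centre is at z ≈ 0.058 (free was predicted at 0.059). The pawl is free and the arm unmoved. Next I go over the grip's inner part. Its far end would be too close to the base once the arm is level.

move_arm(
  deltas=[
    [[0, 0, 0], [-0.4, -0.13, 0], 1],
    [[0, 0, 0], [-0.9, -0.3, 0], 1],
    [[0, 0, 0], [-1, -0.35, 0], 1],
  ],
)

```text
time: 4.18
tool_pos: [0.5638, 0.0214, 0.2411]
tcp_rot: [-3.1, -0.505, 0.01]
wrist_force: [1.2, 0.2, 0.5]
width: 0.003
```

move_arm(
  deltas=[
    [[0, 0, 0], [-0.5, -0.15, 0], 1],
    [[0, 0, 0], [-0.9, -0.3, 0], 1],
    [[0, 0, 0], [-1, -0.35, 0], 1],
    [[0, 0, 0], [-1, -0.35, 0], 1],
  ],
)

```text
time: 4.68
tool_pos: [0.4682, -0.0131, 0.2439]
tcp_rot: [-3.101, -0.505, -0.001]
wrist_force: [-0.3, -0.1, 1.1]
width: 0.004
```

move_arm(
  deltas=[
    [[0, 0, 0], [-0.15, -0.03, 0], 1],
    [[0, 0, 0], [-0.27, -0.06, -0.2], 1],
    [[0, 0, 0], [-0.27, -0.06, -0.45], 1],
    [[0, 0, 0], [-0.27, -0.06, -0.45], 1],
    [[0, 0, 0], [-0.27, -0.06, -0.45], 1],
  ],
)

```text
time: 5.3
tool_pos: [0.4417, -0.0189, 0.2]
tcp_rot: [3.1, 0.507, 0.001]
wrist_force: [-0.2, 0.6, -0.6]
width: 0.002
```

Run:
```python
from h import *
s=status.read_state();print(s['tool_pos'],s['wrist_force'],s['q'].round(2))
im,d,ci=grab('side')
cv2.imwrite('pics/s4.png',cv2.resize(im[150:290,230:380,::-1],None,fx=4,fy=4,interpolation=cv2.INTER_CUBIC))
```

```text
[ 0.44167104 -0.01891844  0.20000611] [-0.18583126  0.64193762 -0.61343222] [-0.1  -0.17  2.11  0.    1.19  1.15]
```

View pics/s4.png

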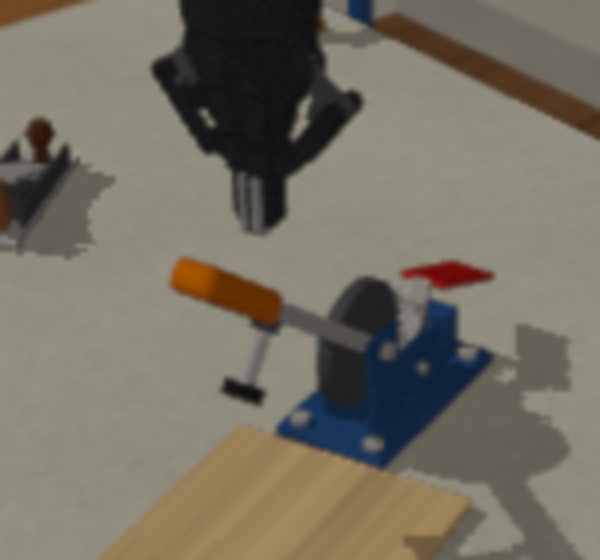

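The fingertips (crop (255,230)) hang over the inner part of the grip. I push the arm down along its arc.

move_arm(
  deltas=[
    [[0, 0, 0], [0, 0, -0.2], 1],
    [[0, 0, 0], [-0.06, -0.02, -0.32], 1],
    [[0, 0, 0], [-0.12, -0.04, -0.38], 1],
    [[0, 0, 0], [-0.16, -0.06, -0.44], 1],
    [[0, 0, 0], [-0.19, -0.07, -0.49], 1],
    [[0, 0, 0], [-0.22, -0.08, -0.54], 1],
    [[0, 0, 0], [-0.25, -0.09, -0.6], 1],
    [[0, 0, 0], [-0.28, -0.1, -0.66], 1],
    [[0, 0, 0], [-0.31, -0.11, -0.73], 1],
    [[0, 0, 0], [-0.33, -0.12, -0.79], 1],
    [[0, 0, 0], [-0.35, -0.125, -0.85], 1],
  ],
)

```text
time: 6.72
tool_pos: [0.4058, -0.0317, 0.1138]
tcp_rot: [3.1, 0.506, -0.0]
wrist_force: [1.8, -0.1, 1.3]
width: 0.001
```

move_arm(
  deltas=[
    [[0, 0, 0], [-0.02, -0.005, -0.06], 1],
    [[0, 0, 0], [-0.03, -0.01, -0.12], 1],
    [[0, 0, 0], [-0.04, -0.015, -0.18], 1],
    [[0, 0, 0], [-0.05, -0.02, -0.23], 1],
    [[0, 0, 0], [-0.06, -0.02, -0.28], 1],
    [[0, 0, 0], [-0.065, -0.02, -0.33], 1],
    [[0, 0, 0], [-0.07, -0.025, -0.36], 1],
    [[0, 0, 0], [-0.07, -0.025, -0.38], 1],
    [[0, 0, 0], [-0.07, -0.025, -0.38], 1],
  ],
)

```text
time: 7.85
tool_pos: [0.3987, -0.0339, 0.076]
tcp_rot: [-3.1, -0.506, 0.001]
wrist_force: [0.5, -0.9, -0.0]
width: -0.0
```

Run:
```python
from h import *
im,d,ci=grab('side')
cv2.imwrite('pics/s5.png',cv2.resize(im[170:310,230:380,::-1],None,fx=4,fy=4,interpolation=cv2.INTER_CUBIC))
```

```text
(no output)
```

View pics/s5.png

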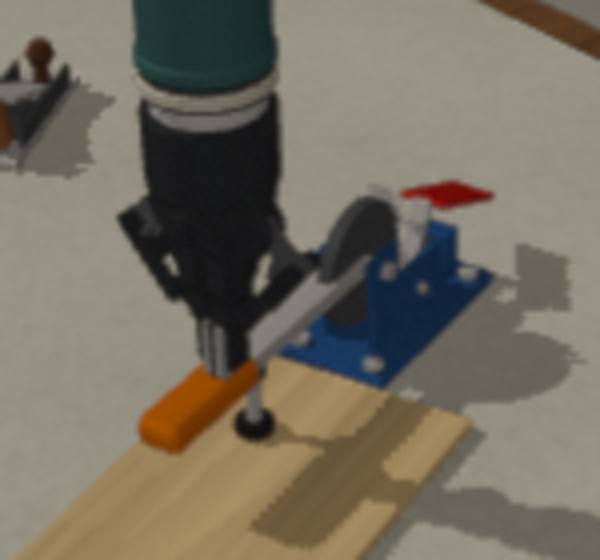

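The arm is nearly level, with the foot at the panel (crop (255,425)). I press a few mm more until a reaction force shows.

move_arm(
  deltas=[
    [[0, 0, 0], [0, 0, -0.01], 1],
    [[0, 0, 0], [0, 0, -0.02], 1],
    [[0, 0, 0], [0, 0, -0.03], 1],
    [[0, 0, 0], [0, 0, -0.03], 1],
  ],
)

```text
time: 8.4
tool_pos: [0.3988, -0.034, 0.075]
tcp_rot: [-3.1, -0.506, 0.002]
wrist_force: [-7.9, 0.2, 17.0]
width: -0.002
```

move_arm(
  deltas=[
    [[0, 0, 0], [0.005, 0, -0.004], 1],
    [[0, 0, 0], [0.005, 0, -0.004], 1],
    [[0, 0, 0], [0.005, 0, -0.004], 1],
  ],
)

```text
time: 8.78
tool_pos: [0.3988, -0.034, 0.0749]
tcp_rot: [-3.1, -0.506, 0.004]
wrist_force: [-11.1, 1.5, 22.2]
width: 0.0
```

move_arm(
  deltas=[
    [[0, 0, 0], [0, 0, 0.1], 1],
    [[0, 0, 0], [0, 0, 0.4], 1],
    [[0, 0, 0], [0, 0, 0.9], 1],
    [[0, 0, 0], [0, 0, 1], 1],
    [[0, 0, 0], [0, 0, 1], 1],
  ],
)

```text
time: 9.4
tool_pos: [0.4001, -0.0341, 0.1735]
tcp_rot: [3.1, 0.506, 0.003]
wrist_force: [0.1, 0.9, 0.3]
width: 0.003
```

move_arm(
  deltas=[
    [[0, 0, 0], [0, 0, 0.4], 1],
    [[0, 0, 0], [0, 0, 0.8], 1],
    [[0, 0, 0], [0, 0, 0.8], 1],
    [[0, 0, 0], [0, 0, 0.8], 1],
  ],
)

```text
time: 9.9
tool_pos: [0.3984, -0.0338, 0.2507]
tcp_rot: [-3.1, -0.506, 0.005]
wrist_force: [-0.2, 0.1, -0.4]
width: -0.004
```

Run:
```python
from h import *
o=np.load('side0.npz')['X']
im,d,ci=grab('side');X=cloud(d,ci)
m=masks(im)['orange'];b=np.zeros_like(m);b[195:310,255:365]=1
P=X[m&b];P=P[P[:,2]>.04];c=np.median(P,0);P=P[np.linalg.norm(P-c,axis=1)<.06];V=np.linalg.svd(P-P.mean(0),full_matrices=False)[2]
print('grip',P.mean(0),V[0],'top z',np.percentile(P[:,2],95),status.read_state()['wrist_force'])
cv2.imwrite('pics/s6.png',cv2.resize(im[170:340,225:375,::-1],None,fx=3.5,fy=3.5,interpolation=cv2.INTER_CUBIC))
for q in (np.load('side0.npz')['im'],im):   # panel corners (near edge) by wood mask
    H=cv2.cvtColor(q,cv2.COLOR_RGB2HSV);w=((H[...,0]>12)&(H[...,0]<22)&(H[...,1]>85)&(H[...,1]<185)&(H[...,2]>60)).astype(np.uint8);w[:255]=0;w[345:]=0;w[:,:225]=0;w[:,360:]=0
    y,x=np.nonzero(w);print('left',x.min(),'bottom',y.max(),'right',x.max())
```

```text
grip [ 0.37300569 -0.04728183  0.07130273] [-0.94969349 -0.31133813 -0.0339242 ] top z 0.07555286214862497 [-0.6177412  -0.03969661 -0.51959632]
left 234 bottom 337 right 346
left 234 bottom 337 right 346
```

View pics/s6.png

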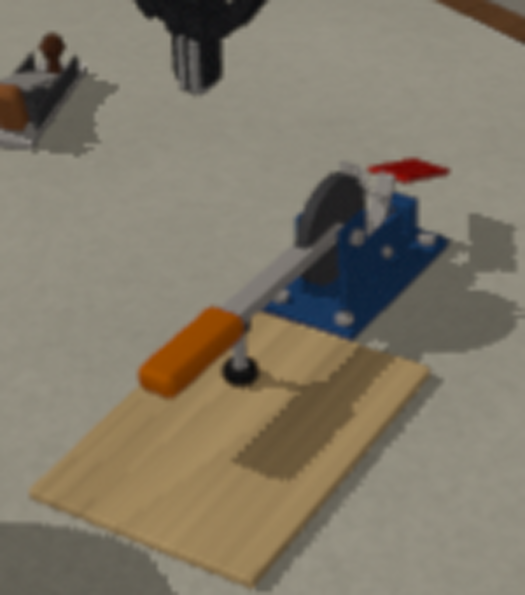

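The foot is on the panel (crop (240,370)), the arm is level with its top at z ≈ 0.0755, the paddle is still down, the panel is unmoved and the gripper is clear. I hand the job in.

```bash
python3 -c "
from workcell import order;print(order.finish_job())"
```

```text
the job is handed in; nothing more can be done
None
```

I pressed the paddle down, following it outwards, until the pawl snapped free. Then I pushed the arm down along its arc until the foot bore on the panel, with about 22 N at the fingertips, backed off 175 mm straight up, and handed the job in. The hand-in gives no verdict.

- **Pawl:** the paddle stayed down after I lifted off. Its slope went from about 0.07 to 0.37 rad and its centre sat at z ≈ 0.058 m, close to the 0.059 m I expected for free. It was still down in the last picture.
- **Arm:** it is level. The grip's top is at z ≈ 0.0755 m against 0.075 m nominal, and its fitted slope of about 0.03 rad is right at the limit but within measuring noise.
- **Foot:** the last picture shows it on the panel. The force that remains after release could not be measured directly.
- **Panel and robot:** the panel's outline is in the same pixels as at the start, and the wrist reads only noise, so the robot is touching nothing.

No check failed. The side camera's hidden edges gave slightly different grip centres from the scene camera, about 15 mm apart. I used the scene view and the geometry from the pivot, and they agreed with where contact was made.

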